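# Unlock the classroom device case with the square key

### The arm

A 6-joint arm with a two-finger parallel gripper is mounted at the origin on the work surface. World frame = base frame: x ahead of the robot, y to its left, z up, the work surface at z = 0. Lengths are in m, angles in rad, forces in N, time in s.
With the tool pointing down it reaches from about 0.275 to 0.875 m from the base axis. Payload 12.5 kg.
Tool frame: the origin (TCP) lies between the finger pads; the fingertips stand robot.tip_extent ahead of it and the grasp point (between the pads) is the TCP (robot.tip_extent is the distance from the TCP to the fingertips, in m); z points along the fingers, y is the line along which they close (so a half turn about z gives the same grasp; the last joint's range is limited). The gripper opens to 85 mm and grips with 20 to 120 N. Pads are 22 mm wide; open, the fingers measure 114 mm over their backs; the gripper's body (76 mm by 85 mm) begins 54 mm behind the grasp point. The pads swing forward as they close: fully open they stand 13 mm farther back than shut.
Start: joints at [1.215, 0.351, 1.652, -0, 1.139, -0.085], TCP at [0.147, 0.53, 0.25] pointing down, gripper open.
Joint ranges: [-2.75, 2.75], [-0.79, 2.1], [0.01, 2.65], [-1.57, 4.71], [0.07, 3.14], [-2.87, 2.87]. Speed limits (rad/s): [2.22, 2.22, 2.79, 3.14, 3.14, 3.14].

### API

Orientations are given as a unit quaternion [x, y, z, w].
In Python, from station import readout, optics, workorder, spotter, robot gives the robot as it stands.
- The arm moves only by the tool servo_tool, never from a script. Its argument "rows" is one flat list of numbers, 4 for each row, row after row: the shift along the tool's x, y, z in m, then the turn about the tool's z in degrees. A call has 1 to 8 rows; each row is the pose to reach, as a shift and turn from the pose commanded when the call began, along the tool's axes at that moment; what a row does not reach only later rows make up. A row lasts 1/8 s, in which the tool goes at most 62.5 mm and 10.7 degrees, less where a joint would pass 70% of its speed; a pose out of reach is approached as far as the arm can. A call with a gripper value outside its range is refused whole. "fingers" is the closure in counts, from 0 (fully open) to 255 (shut), set as the call begins (left out, the last holds). The fingers move at their own pace and stop on an object; the grip force is fixed at half the most. Time passes only in rows, so rows that repeat a pose let the fingers close. It gives the time, the measured TCP pose, the force, the opening and the grip force at its end, in the units of the state.
- readout.sense(): the state, without advancing time (a new reading comes with each control period).
- optics.grab_frame(name): name is "scene" or "top" or "wrist"; returns the picture (480x640x3 uint8, red, green, blue); there is no depth.
- optics.camera_info(name): a dict with "vfov" (degrees; the focal length in pixels is half the picture's height over the tangent of half this angle, whatever the lens; pixels are square), "cx", "cy" (the principal point, pixels), "k1" (the pictures are not rectified: a ray, as slopes to the right and down, at radius r is drawn at 1 + k1 r^2 times it, then the intrinsics apply), "world_to_cam" (4x4, takes a point from world to camera coordinates). Camera axes: x right, y down, z forward; pixel columns grow to the right and rows downward; lengths in m; the calibration is good to about 2 mm. A picture is of the moment at which its call begins: read the wrist's pose just before it. camera_info takes no time and is no camera call; for the wrist camera it gives the pose at the moment of the call.
- workorder.job_done(): hands the job in; it is judged then, once.
Trained networks look in the newest picture that a camera, given by its name, has taken for a name from the list of things; names that differ only in an ending like _2 or _b are one class to them, and where a whole thing is asked for, a point or a joint stands for the part that bears it (a point fixed in the world has none). Each returns a list of dicts, best first, with "conf" (0 to 1); they miss things now and then, are a little off and sometimes report something else, mostly with a low value. They report only what shows in the picture. A call takes as long as a camera call. They do not tell look-alikes from the thing itself.
- spotter.recognise(camera, name): "location" ([row, column] in pixels, amid what is visible of it).
- spotter.silhouettes(camera, name): "mask" (480x640 bool, what is visible of it) and "location" ([row, column] in pixels, amid what is visible of it).
The state is a dict: "time": time; "qpos": joint angles; "joint_vel": joint speeds; "joint_efforts": joint torques, N m; "position": TCP position; "eef_rot": TCP orientation; "wrist_force": force on the tool from outside, world axes, zero at the start; "moment": the same for the moment, N m; "gripper_width": finger opening in m; "grasp_force": force on a finger pad.
Only numpy, scipy, OpenCV 4.12 (cv2) and the standard library are available. Lean on these libraries where they do the work, as an engineer would, in place of code of your own. Each camera call takes 0.05 s, during which the arm holds its last target. There are 200 camera calls.

### The job

Take the T-handled square key out of the wooden rack, push it gently and fully home into the recessed square socket on the grey device case (feel for the angle at which it drops in), turn it clockwise until the latch is at its stop, and leave the key standing in the lock. Never force the key against the lock, and leave the other things on the desk where they are.

Things in the scene. Friction and masses are not known exactly. Their poses are not given: they have to be found in the camera images.
- key: steel T-handled key, 80 mm tall, upright in a rack hole. Origin at its tip, z up. Shank 14 x 14 mm square, z 0 to 38 mm, sides along x and y; round collar 29 mm wide, z 38 to 43 mm, rests on the rack; 12 mm neck; T-bar handle z 58 to 80 mm, 60 mm long along x, 14 mm thick along y (grip across y). About 260 g. Lifts straight out of the hole (38 mm deep in it, 1 mm play)
- key_tip (a point): centre of the lower end of the key's shank (the key's origin); square-cut, no chamfer
- punch: the other tool in the rack, not to be touched: same collar, but with a round 32 mm knob as head (52 to 74 mm above its tip) and a round shank. Origin at its tip
- rack: light wooden block 60 (x) x 160 (y) x 50 (z) mm, fixed, origin at the centre of its underside, with two round holes 22 mm wide at y = -50 and +50 mm; either may hold the key
- case: grey steel device case, fixed, 240 (x) x 300 (y) x 75 (z) mm, origin at the centre of its underside. On its lid, at x = -65 mm, y = 0, stands a steel lock boss 64 x 64 mm, 24 mm high (top 99 mm over the desk), with a round bore 26 mm wide; 6 mm down in the bore lies the square socket
- socket (a point): centre of the square socket's mouth, on the lock's vertical axis, 93 mm over the desk, axes as the case's. The socket is 16 mm square, 15 mm deep. Its square stands at an angle that is not reported, anything from 15 to 75 degrees to the case's axes: find it by feel (press lightly, turn, press again) or by eye. The key goes in within about 0.1 rad of it, any quarter turn; else it stays on the rim
- latch (a joint): the latch, a dark tongue at the boss's foot, rad, clockwise from above positive: 0 locked (tongue to the case's front, -x), 1.2 unlocked, at a rigid stop. Starts at 0 to 0.1, stays where left. The socket turns with it (0.09 N m of friction), so the key has to turn up to about 1.6 rad clockwise, clearance included. Over 0.2 N m strains the lock
- tape: clear tape roll 64 mm wide, 19 mm high, on the case's lid; bystander, origin at the centre of its underside
- card: small cardboard box 90 x 55 x 12 mm on the case's lid; bystander, origin under its centre
- stapler: black stapler 130 x 34 x 39 mm on the desk; bystander, origin under its centre
- glue: white glue bottle, 40 mm wide, 130 mm high; bystander, origin under its centre
- clips: black bowl, 90 mm wide, 35 mm high; bystander, origin under its centre
- eraser: dark rubber eraser 55 x 22 x 12 mm; bystander, origin under its centre
- mug: white mug, 76 mm wide, 90 mm high; bystander, origin under its centre
Not all that is in view belongs to the job. Leave any pink or turquoise look-alike of the key alone.

How it is judged:
On the way:
1. the key is fully home in the socket before the latch has been turned (z of key_tip in the frame of socket below -0.0115 m and horizontal distance between key_tip and socket below 0.004 m and value of joint latch below 0.25 rad), for 0.2 s.
At the end, for the whole second after the job is handed in: The latch is turned to within 0.1 rad of its stop at 1.2 rad, and the key, released and at rest, stands upright (within 0.15 rad) in the socket, its tip within 3.5 mm of the socket's floor and within 4 mm of the lock's axis (value of joint latch above 1.1 rad and z of key_tip in the frame of socket below -0.0115 m and horizontal distance between key_tip and socket below 0.004 m and angle between key's own z axis and vertical below 0.15 rad and linear speed of key below 0.02 m/s); the robot touches nothing.
It fails at once if the key is forced: its contacts with the lock add up to more than 60 N (contact force between key and case above 60 N).
It fails at once if another thing is pushed more than 40 mm from its place (distance of any of punch, tape, card, stapler, glue, clips, eraser, mug from where it was at the start of the episode above 0.04 m).
It also fails if it takes over 72 s, if anything falls off the work surface, if the arm or the gripper's body presses on something with over 40 N, if the wrist force passes 120 N, or if a joint passes its speed limit or range.

## Working session

There is one attempt and no reset: what is moved stays moved. The work goes in short steps, Python scripts to look and compute and a tool call to move; the robot and the scene stay as the last step left them, time stands still between calls to the robot, and variables do not carry over. Pictures are saved under pics/ and viewed, at most 10 in all, crops included, and the job is handed in when it is done.

Besides the shell and the picture viewer there is one more tool, called after "Request:" as name(argument=value, ...) on one line, values as JSON. servo_tool: Moves the arm, as the interface text tells. Its arguments: {"type":"object","properties":{"rows":{"type":"array","items":{"type":"number"}},"fingers":{"type":"number"}},"required":["rows"]}

```bash
mkdir -p pics; ls
cat > h.py <<'E'
import numpy as np, cv2
from scipy.spatial.transform import Rotation as R
from station import readout, optics, workorder, spotter, robot
def K(i): 
    f=240/np.tan(np.radians(i['vfov'])/2); return np.array([[f,0,i['cx']],[0,f,i['cy']],[0,0,1.]]),np.array([i['k1'],0,0,0,0.])
def unproj(i,rc,z):
    k,d=K(i); p=cv2.undistortPoints(np.array([[[rc[1],rc[0]]]],float),k,d)[0,0]
    T=np.linalg.inv(np.array(i['world_to_cam'])); r=T[:3,:3]@[p[0],p[1],1]; c=T[:3,3]
    return c+r*(z-c[2])/r[2]
def proj(i,P):
    k,d=K(i); T=np.array(i['world_to_cam']); 
    return cv2.projectPoints(np.atleast_2d(np.array(P,float)),cv2.Rodrigues(T[:3,:3])[0],T[:3,3],k,d)[0][:,0,::-1] # row,col
def grab(c,fn=None):
    i=optics.camera_info(c); im=optics.grab_frame(c)
    if fn: cv2.imwrite('pics/'+fn,im[:,:,::-1])
    return i,im
E
python3 - <<'E'
from h import *
i,im=grab('top','top.png'); i2,im2=grab('scene','scene.png')
print(robot.tip_extent, readout.sense())
for c,ii in(('top',i),('scene',i2)):
    print(ii['vfov'],ii['k1'],np.linalg.inv(ii['world_to_cam'])[:3,3])
    for n,z in(('key',.092),('punch',.086),('rack',.05),('case',.075),('latch',.09)):
        for d in spotter.recognise(c,n)[:4]: print(c,n,d['conf'],np.round(d['location']),unproj(ii,d['location'],z).round(3))
E
```

```text
pics
0.019 {'time': 0.1, 'qpos': array([ 1.21538325e+00,  3.51184909e-01,  1.65235058e+00,  1.23856149e-05,
        1.13908154e+00, -8.45922688e-02]), 'joint_vel': array([ 0.00208221, -0.00109562, -0.00059173,  0.00055764,  0.00208052,
        0.00201958]), 'joint_efforts': array([-2.67277201e-04, -5.06832290e+01, -2.91869509e+01, -1.29445493e-04,
        2.70528304e-03, -7.80992423e-06]), 'position': array([0.1470119 , 0.52970882, 0.24981446]), 'eef_rot': array([ 1.34999521e-01,  9.90845531e-01, -4.98616978e-04, -1.17264012e-04]), 'wrist_force': array([ 0.54477845, -0.25807424,  0.62082507]), 'moment': array([ 0.01896421, -0.01526299, -0.00278596]), 'grasp_force': 0.0, 'gripper_width': 0.08543539538850761}
43.91729909036275 -0.06326513880789847 [0.40949903 0.04846817 1.53374742]
top key 0.68 [263. 269.] [0.463 0.205 0.092]
top key 0.52 [320. 277.] [0.327 0.184 0.092]
top key 0.44 [228. 252.] [0.549 0.25  0.092]
top punch 0.69 [265. 269.] [0.458 0.207 0.086]
top rack 0.88 [274. 246.] [0.437 0.268 0.05 ]
top rack 0.52 [208. 428.] [ 0.606 -0.187  0.05 ]
top rack 0.41 [266. 267.] [0.458 0.216 0.05 ]
top case 0.68 [211. 427.] [ 0.597 -0.179  0.075]
top latch 0.54 [186. 314.] [0.654 0.098 0.09 ]
54.02706750279559 -0.08718898393206695 [0.88691703 0.73900911 0.67619149]
scene key 0.96 [330. 362.] [0.58  0.292 0.092]
scene key 0.71 [290. 396.] [0.474 0.24  0.092]
scene key 0.67 [268. 436.] [0.37  0.227 0.092]
scene punch 0.91 [316. 436.] [0.447 0.325 0.086]
scene rack 0.62 [324. 418.] [0.461 0.299 0.05 ]
scene rack 0.31 [289. 397.] [0.44  0.203 0.05 ]
scene case 0.83 [227. 249.] [ 0.627 -0.104  0.075]
scene case 0.57 [319. 439.] [0.44  0.325 0.075]
```

View pics/top.png

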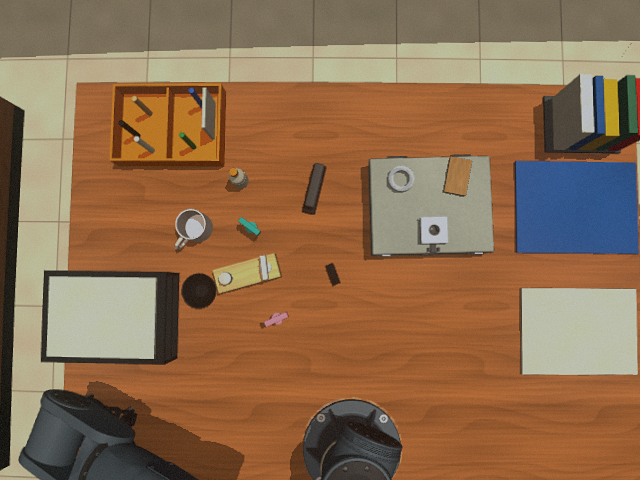

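View pics/scene.png

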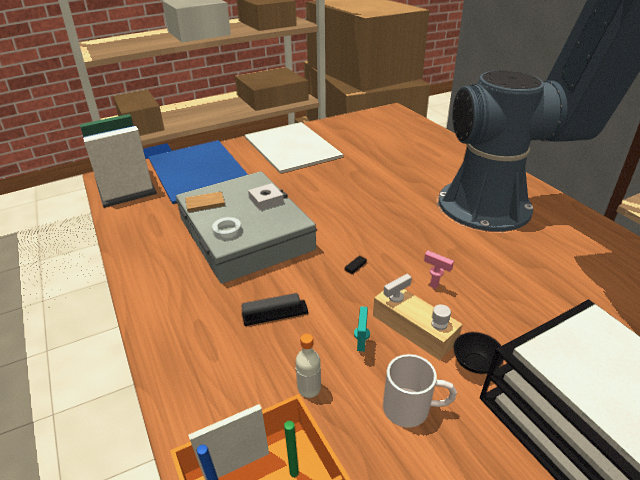

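The top view shows the rack at about (274,246), with the steel T-key in its right hole at (265,268) and the round-knob punch at (278,225). The boss is on the case at (230,433).

Three things could be the key: steel in the rack at (265,268), turquoise at (228,249) and pink at (320,275). The steel one fits the description, because it stands in the rack with a T-bar and isn't pink or turquoise. I'll confirm that in a crop.

Run:
```python
from h import *
i,im=grab('top')
a=cv2.resize(im[235:305,190:290],(800,560),interpolation=cv2.INTER_CUBIC)[:, :, ::-1]
b=cv2.resize(im[205:265,400:470],(400,343),interpolation=cv2.INTER_CUBIC)[:, :, ::-1]
a=cv2.resize(a,(400,280)); cv2.imwrite('pics/c1.png',np.hstack([np.vstack([a,np.zeros((63,400,3),np.uint8)]),b]))
for d in spotter.silhouettes('top','key'):
    m=d['mask']; r=cv2.minAreaRect(np.argwhere(m)[:,::-1].astype(np.float32)); print('key',d['conf'],m.sum(),r)
    if abs(d['location'][1]-269)<8 and abs(d['location'][0]-264)<8:
        P=[unproj(i,q[::-1],.092)[:2].round(4) for q in cv2.boxPoints(r)];print(P)
for n,z in(('case',.075),('rack',.05)):
    d=spotter.silhouettes('top',n)[0]; r=cv2.minAreaRect(np.argwhere(d['mask'])[:,::-1].astype(np.float32)); print(n,r,[unproj(i,q[::-1],z)[:2].round(3) for q in cv2.boxPoints(r)])
print('boss',unproj(i,(230,433.5),.097))
s=readout.sense(); M=R.from_quat(s['eef_rot']).as_matrix(); print(M.round(3))
w=optics.camera_info('wrist'); print(w['vfov'],w['k1'],(np.linalg.inv(w['world_to_cam'])).round(3), M.T@(np.linalg.inv(w['world_to_cam'])[:3,3]-s['position']))
```

```text
key 0.64 198 ((249.25003051757812, 226.25003051757812), (24.748737335205078, 11.31370735168457), 45.0)
key 0.52 191 ((276.4336242675781, 318.9955749511719), (10.912363052368164, 23.80023956298828), 48.8140754699707)
key 0.47 206 ((265.4508361816406, 266.9590148925781), (24.444650650024414, 11.226430892944336), 84.80557250976562)
[array([0.4819, 0.2308]), array([0.4846, 0.2035]), array([0.4256, 0.1972]), array([0.4228, 0.2243])]
case ((430.91180419921875, 204.8218994140625), (100.04474639892578, 123.5079116821289), 88.40885925292969) [array([ 0.731, -0.034]), array([ 0.743, -0.341]), array([ 0.494, -0.345]), array([ 0.482, -0.042])]
rack ((247.06394958496094, 273.63580322265625), (25.24579620361328, 65.6686782836914), 74.24882507324219) [array([0.445, 0.353]), array([0.491, 0.195]), array([0.431, 0.177]), array([0.384, 0.334])]
boss [ 0.5470128  -0.19258104  0.097     ]
[[-0.964  0.267  0.   ]
 [ 0.267  0.964  0.   ]
 [-0.     0.    -1.   ]]
66.0899190861879 0.008621174239222195 [[ 0.268  0.922  0.279  0.077]
 [ 0.963 -0.256 -0.077  0.551]
 [ 0.     0.289 -0.957  0.373]
 [ 0.     0.     0.     1.   ]] [ 0.073361    0.00113135 -0.12316696]
```

View pics/c1.png

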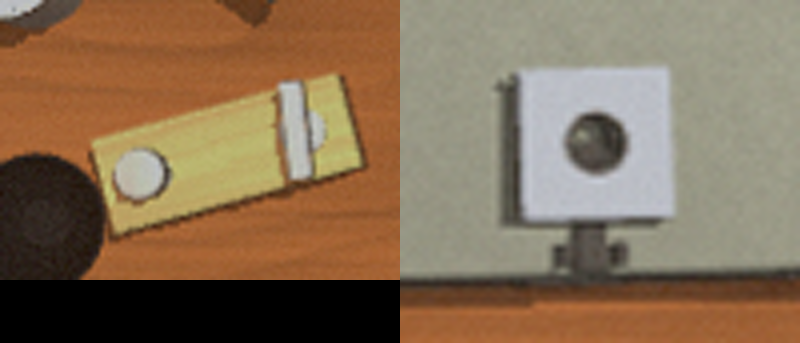

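The crop confirms it: the steel T-bar is in the rack's right hole, its bar centred near full-frame (268,264) and about 6° off world x. The white round knob at left is the punch. The boss bore is centred near (230,433).

Run:
```python
from h import *
i=optics.camera_info('top'); p=unproj(i,(267.8,264.1),.092); a=unproj(i,(235+82/4,190+290/4),.092);b=unproj(i,(235+181/4,190+301/4),.092)
print(p,np.degrees(np.arctan2((a-b)[1],(a-b)[0])),np.linalg.norm(a-b))
s=readout.sense(); M=R.from_quat(s['eef_rot']).as_matrix(); t=p.copy(); t[2]=.22; print(M.T@(t-s['position']))
```

```text
[0.45160693 0.21719069 0.092     ] 7.35242358593645 0.06047280260156442
[-0.37707693 -0.21991228  0.0303061 ]
```

Request:
servo_tool(rows=[-0.047, -0.027, 0.0, -3, -0.094, -0.055, 0.01, -6, -0.141, -0.082, 0.01, -9, -0.188, -0.11, 0.02, -12, -0.235, -0.137, 0.02, -15, -0.282, -0.165, 0.03, -18, -0.33, -0.192, 0.03, -20, -0.377, -0.22, 0.03, -22])

```text
time: 1.8
position: [0.4527, 0.2156, 0.2204]
eef_rot: [-0.057, 0.998, 0.0, 0.0]
wrist_force: [0.1, 1.3, 0.2]
gripper_width: 0.0853
grasp_force: 0.0
```

Request:
servo_tool(rows=[0, 0, 0, 0, 0, 0, 0, 0, 0, 0, 0, 0])

```text
time: 2.17
position: [0.4508, 0.2179, 0.2203]
eef_rot: [-0.057, 0.998, 0.0, -0.0]
wrist_force: [0.2, 0.5, -1.0]
gripper_width: 0.085
grasp_force: 0.0
```

Run:
```python
from h import *
i,im=grab('wrist','w1.png'); s=readout.sense(); print(s['time'],s['position'],s['qpos'],R.from_quat(s['eef_rot']).as_matrix().round(3))
for d in spotter.silhouettes('wrist','key')[:3]:
    m=d['mask']; r=cv2.minAreaRect(np.argwhere(m)[:,::-1].astype(np.float32)); print('key',d['conf'],m.sum(),r,[unproj(i,q[::-1],.092)[:2].round(4) for q in cv2.boxPoints(r)])
```

```text
2.225 [0.45083748 0.21794737 0.22033093] [ 3.57275570e-01  2.97493264e-01  1.80870418e+00  7.73819062e-05
  1.03548191e+00 -1.32819693e+00] [[-0.993 -0.114 -0.   ]
 [-0.114  0.993  0.   ]
 [ 0.     0.    -1.   ]]
key 0.76 3089 ((297.4120788574219, 56.355445861816406), (45.152122497558594, 93.90062713623047), 69.30455017089844) [array([0.3374, 0.1632]), array([0.3134, 0.2146]), array([0.3351, 0.2274]), array([0.3603, 0.1747])]
key 0.62 1998 ((317.0, 238.0), (84.0, 34.0), 90.0) [array([0.4223, 0.2056]), array([0.4196, 0.2288]), array([0.4813, 0.2368]), array([0.4841, 0.212 ])]
key 0.62 2206 ((355.9500427246094, 346.85003662109375), (74.72025299072266, 44.00846481323242), 41.82017135620117) [array([0.5313, 0.2273]), array([0.501 , 0.2461]), array([0.5387, 0.2953]), array([0.5715, 0.2772])]
```

View pics/w1.png

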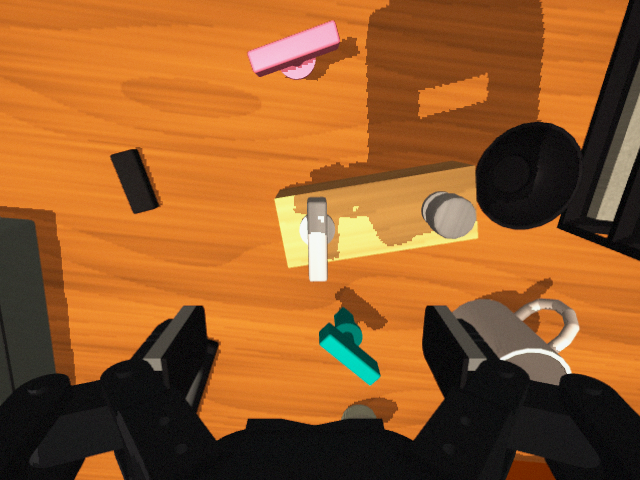

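The wrist view shows the key's bar upright at (239,317), cols 308–327 and rows 197–282, so it lines up with tool x. The punch is at (215,448), the turquoise look-alike at (350,350) and the pink one at (48,295).

Run:
```python
from h import *
i=optics.camera_info('wrist'); s=readout.sense(); M=R.from_quat(s['eef_rot']).as_matrix()
a=unproj(i,(197,317),.092);b=unproj(i,(282,318),.092); p=(a+b)/2; print(a,b,np.linalg.norm(a-b),p, np.degrees(np.arctan2(*(M.T@(a-b))[[1,0]])))
p[2]=.081; print(M.T@(p-s['position']))
```

```text
[0.42177464 0.21727769 0.092     ] [0.48435037 0.22532571 0.092     ] 0.06309114845077696 [0.4530625 0.2213017 0.092    ] -0.7640756875573355
[-0.00250762  0.00313732  0.13935065]
```

Request:
servo_tool(rows=[-0.001, 0.001, 0.03, 0, -0.003, 0.002, 0.06, 0, -0.003, 0.002, 0.075, 0, -0.003, 0.002, 0.075, 0, -0.003, 0.002, 0.075, 0])

```text
time: 2.9
position: [0.4547, 0.2197, 0.1462]
eef_rot: [-0.057, 0.998, 0.0, 0.001]
wrist_force: [-0.2, 0.5, 0.0]
gripper_width: 0.0852
grasp_force: 0.0
```

Run:
```python
from h import *
i,im=grab('wrist'); s=readout.sense(); M=R.from_quat(s['eef_rot']).as_matrix()
c=im[100:420,160:480][:,:,::-1]; cv2.imwrite('pics/w2.png',cv2.resize(c,(560,560)))
print(s['position'],'TCP at .092->',proj(i,s['position']*[1,1,0]+[0,0,.092]))
for d in spotter.silhouettes('wrist','key')[:3]:
    m=d['mask']; ys=np.argwhere(m); print(d['conf'],ys.min(0),ys.max(0))
    for r in range(ys[:,0].min(),ys[:,0].max()+1,12):
        c=np.where(m[r])[0]; print(r,c.min(),c.max(),end=';')
```

```text
[0.45473576 0.21969241 0.14632223] TCP at .092-> [[277.50144038 312.47593581]]
0.83 [  0 216] [ 55 345]
0 233 345;12 216 332;24 219 312;36 224 311;48 272 303;0.65 [212 293] [326 338]
212 309 324;224 301 328;236 300 332;248 294 338;260 294 337;272 302 329;284 303 328;296 303 329;308 304 329;320 304 329;0.64 [344 318] [429 393]
344 348 348;356 337 360;368 338 363;380 322 371;392 318 371;404 319 371;416 333 386;428 385 393;
```

View pics/w2.png

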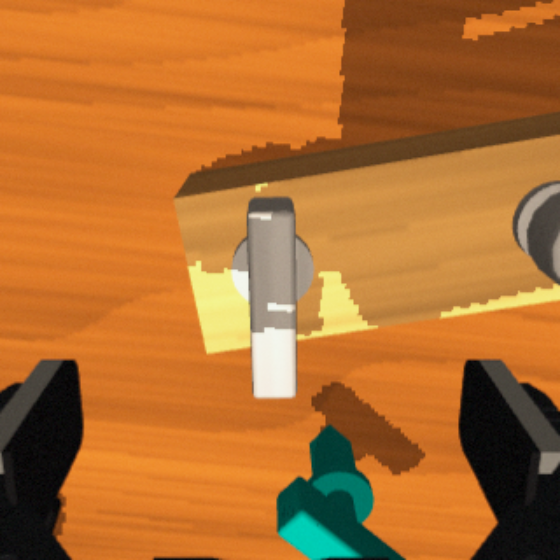

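The bar's top face runs from (222,315) to (327,316.5), with its end face above that, and it is clear of the turquoise dummy.

Run:
```python
from h import *
i=optics.camera_info('wrist'); s=readout.sense(); M=R.from_quat(s['eef_rot']).as_matrix()
a=unproj(i,(221.7,315.3),.092);b=unproj(i,(327.4,316.5),.092); p=(a+b)/2; print(np.linalg.norm(a-b),p, np.degrees(np.arctan2(*(M.T@(b-a))[[1,0]])))
p[2]=.081; print(M.T@(p-s['position']))
```

```text
0.05872434504565082 [0.45424974 0.22135467 0.092     ] 179.34759965720136
[0.00034783 0.00171041 0.06527476]
```

Request:
servo_tool(rows=[0, 0.0015, 0.03, 0, 0, 0.0015, 0.055, 0, 0, 0.0015, 0.065, 0, 0, 0.0015, 0.065, 0])

```text
time: 3.5
position: [0.4542, 0.2209, 0.0805]
eef_rot: [-0.057, 0.998, -0.0, -0.0]
wrist_force: [0.3, -0.1, 0.5]
gripper_width: 0.0852
grasp_force: 0.0
```

Request:
servo_tool(rows=[0, 0, 0, 0, 0, 0, 0, 0, 0, 0, 0, 0, 0, 0, 0, 0, 0, 0, 0, 0, 0, 0, 0, 0], fingers=255)

```text
time: 4.25
position: [0.4542, 0.221, 0.0806]
eef_rot: [-0.057, 0.998, 0.0, 0.0]
wrist_force: [-1.4, 0.1, 5.8]
gripper_width: 0.0132
grasp_force: 58.7
```

Request:
servo_tool(rows=[0, 0, -0.01, 0, 0, 0, -0.03, 0, 0, 0, -0.05, 0, 0, 0, -0.08, 0, 0, 0, -0.11, 0, 0, 0, -0.14, 0, 0, 0, -0.14, 0])

```text
time: 5.12
position: [0.4547, 0.2212, 0.2221]
eef_rot: [-0.057, 0.998, 0.001, 0.002]
wrist_force: [-0.7, 0.3, -2.9]
gripper_width: 0.0133
grasp_force: 59.0
```

Run:
```python
from h import *
i=optics.camera_info('top'); s=readout.sense(); M=R.from_quat(s['eef_rot']).as_matrix()
# bore centre from crop c1: scale 400/70
p=unproj(i,(205+143/5.714,400+597/5.714),.099); print(s['position'],s['wrist_force'],s['grasp_force'],p)
# boss top corners
for q in ((67,516),(67,670),(220,676),(220,520)): print(unproj(i,(205+q[0]/5.714,400+q[1]*1.-400*1. if 0 else 400+(q[1]-400)/5.714),.099))
p=unproj(i,(205+143/5.714,400+197/5.714),.099); print('bore',p); p[2]=.25; print(M.T@(p-s['position']))
```

```text
[0.45473481 0.22120254 0.22206772] [-0.6509115   0.34534548 -2.94077153] 58.96401107311249 [ 0.54842966 -0.36477329  0.099     ]
[ 0.57881984 -0.16034504  0.099     ]
[ 0.57945484 -0.2257554   0.099     ]
[ 0.5144098  -0.22796182  0.099     ]
[ 0.51379206 -0.16192476  0.099     ]
bore [ 0.54678015 -0.19461161  0.099     ]
[-0.04460313 -0.42352308 -0.02815527]
```

Request:
servo_tool(rows=[-0.01, -0.04, 0, 0, -0.023, -0.095, 0, 0, -0.037, -0.15, 0, 0, -0.052, -0.21, 0, 0, -0.067, -0.27, 0, 0, -0.082, -0.33, 0, 0, -0.095, -0.385, 0, 0, -0.105, -0.423, 0, 0])

```text
time: 6.12
position: [0.6059, -0.1898, 0.2182]
eef_rot: [-0.056, 0.998, 0.0, -0.001]
wrist_force: [0.6, 1.2, -1.9]
gripper_width: 0.0132
grasp_force: 59.2
```

Request:
servo_tool(rows=[0, 0, 0.02, 0, 0, 0, 0.02, 0, 0, 0, 0.02, 0])

```text
time: 6.5
position: [0.6061, -0.187, 0.2001]
eef_rot: [-0.057, 0.998, 0.0, -0.0]
wrist_force: [1.0, -0.0, -3.1]
gripper_width: 0.0132
grasp_force: 59.3
```

Run:
```python
from h import *
i,im=grab('wrist'); s=readout.sense(); M=R.from_quat(s['eef_rot']).as_matrix()
print(s['position'],s['qpos'],M.round(3))
q=proj(i,[.547,-.1945,.093])[0]; print(q)
r,c=(int(v) for v in q); 
r0=max(r-60,0);c0=max(c-60,0); print(r0,c0)
cv2.imwrite('pics/w3raw.png',im[:,:,::-1])
cr=im[r0:r0+120,c0:c0+120][:,:,::-1]
g=cv2.cvtColor(cr,cv2.COLOR_BGR2GRAY); g=cv2.createCLAHE(4,(4,4)).apply(g)
cv2.imwrite('pics/w3.png',np.hstack([cv2.resize(im[:,:,::-1],(400,300)),np.zeros((300,1,3),np.uint8),cv2.resize(cr,(399,300))[:300]]) if 0 else np.vstack([np.hstack([cv2.resize(cr,(400,400),interpolation=3),cv2.cvtColor(cv2.resize(g,(400,400)),cv2.COLOR_GRAY2BGR)]),np.hstack([cv2.resize(im[:,:,::-1],(266,200)),np.zeros((200,534,3),np.uint8)])]))
```

```text
[ 0.60624773 -0.18706251  0.20058022] [-3.72639495e-01  5.53227460e-01  1.46691739e+00 -2.11001671e-05
  1.12128493e+00 -2.05728035e+00] [[-0.994 -0.114  0.   ]
 [-0.114  0.994 -0.   ]
 [-0.    -0.    -1.   ]]
[153.39793325 311.59213977]
93 251
```

View pics/w3.png

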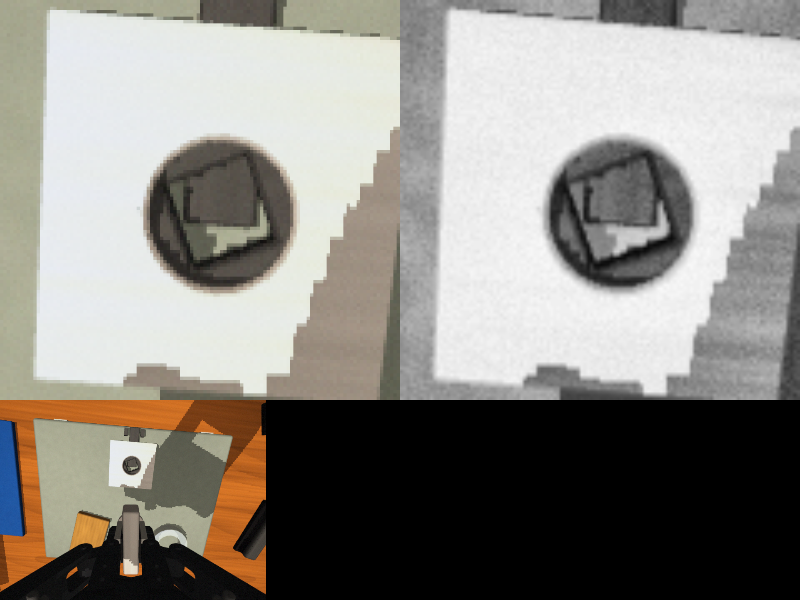

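The wrist view shows the bore as a circle centred near crop (220,213), full frame about (157,317). The dark-edged socket square in it has its mouth corners at crop (165,183), (247,152), (273,237) and (195,265), so its angle can be read by eye.

Run:
```python
from h import *
i=optics.camera_info('wrist'); s=readout.sense(); M=R.from_quat(s['eef_rot']).as_matrix()
f=lambda x,y,z: unproj(i,(93+y/3.3333-.5,251+x/3.3333-.5),z)
c=[f(*q,.093) for q in((165,183),(247,152),(273,237),(195,265))]
for k in range(4):
    e=c[(k+1)%4]-c[k]; print(np.linalg.norm(e), np.degrees(np.arctan2(e[1],e[0]))%90)
print('socket',np.mean(c,0),'bore',f(220,213,.099), [f(*q,.099) for q in((145,213),(296,213),(221,134),(221,292))])
e=f(445-400,10,.099)-f(435-400,380,.099); print('boss edge',np.degrees(np.arctan2(e[1],e[0]))%90,np.linalg.norm(e))
print('tool x', np.degrees(np.arctan2(M[1,0],M[0,0]))%90)
im=cv2.imread('pics/w3raw.png')[:,:,::-1]
# pixel scene: fit circle of bore by edge of threshold
g=cv2.GaussianBlur(cv2.cvtColor(im,cv2.COLOR_RGB2GRAY),(3,3),0); m=(g[110:200,270:365]<170).astype(np.uint8)
n,l,st,ce=cv2.connectedComponentsWithStats(m); 
for k in range(1,n):
    if 800<st[k,4]<3000: print(st[k],ce[k], unproj(i,(110+ce[k][1],270+ce[k][0]),.099))
```

```text
0.015825319466141866 26.536416817357704
0.015835401494884205 24.56320985776586
0.015259911938467161 25.991113038239718
0.015680793887534062 26.61260653078631
socket [ 0.54818984 -0.19145146  0.093     ] bore [ 0.54837944 -0.19146155  0.099     ] [array([ 0.54989536, -0.20475209,  0.099     ]), array([ 0.54684655, -0.17799366,  0.099     ]), array([ 0.53495405, -0.1928376 ,  0.099     ]), array([ 0.5622706 , -0.18967251,  0.099     ])]
boss edge 2.5445347477347298 0.06408837229630114
tool x 6.523336812367376
[  24   24   45   47 1625] [46.27384615 47.01107692] [ 0.54874658 -0.1915549   0.099     ]
[ 69  31  26  59 849] [85.18138987 69.16607774] [ 0.55908608 -0.16666031  0.099     ]
```

Request:
servo_tool(rows=[0.02, 0.001, 0, -7, 0.04, 0.0015, 0, -14, 0.058, 0.002, 0, -19.5, 0.058, 0.002, 0.012, -19.5, 0.058, 0.002, 0.024, -19.5, 0.058, 0.002, 0.024, -19.5, 0.058, 0.002, 0.024, -19.5])

```text
time: 7.42
position: [0.5487, -0.192, 0.1762]
eef_rot: [-0.225, 0.974, 0.0, -0.0]
wrist_force: [0.9, -0.3, -2.7]
gripper_width: 0.0131
grasp_force: 59.3
```

Run:
```python
from h import *
i,im=grab('wrist'); j,sc=grab('scene'); s=readout.sense(); M=R.from_quat(s['eef_rot']).as_matrix()
print(s['time'],s['position'],s['qpos'][5],s['wrist_force'],np.degrees(np.arctan2(M[1,0],M[0,0]))%90)
q=proj(i,[.5482,-.1915,.099])[0]; q2=proj(j,[.5482,-.1915,.11])[0]; print(q,q2)
r0,c0=int(q[0])-60,int(q[1])-60; r1,c1=int(q2[0])-30,int(q2[1])-30; print(r0,c0,r1,c1)
cv2.imwrite('pics/w4.png',np.hstack([cv2.resize(im[r0:r0+120,c0:c0+120],(480,480),interpolation=3),cv2.resize(sc[r1:r1+60,c1:c1+40],(320,480),interpolation=3)])[:,:,::-1])
```

```text
7.525 [ 0.54870066 -0.19208175  0.17650696] -2.4409512361211916 [ 0.19632925  0.12299382 -3.29934458] 25.975434899544382
[261.43916905 314.49529816] [187.76845494 265.11573224]
201 254 157 235
```

View pics/w4.png

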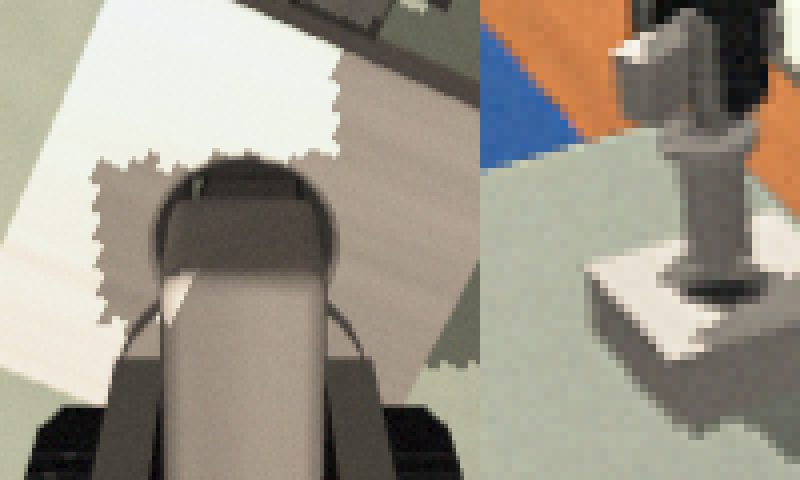

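Run:
```python
from h import *
i=optics.camera_info('wrist'); s=readout.sense(); M=R.from_quat(s['eef_rot']).as_matrix(); P=s['position']
print(i['cx'],i['cy'])
cam=lambda p:((proj(i,p)-[201,254]+.5)*4).round(0)[:,::-1].tolist()
T=lambda x,y,z:P+M@np.array([x,y,z])
print('bar end top',cam([T(.03,-.007,-.0115),T(.03,.007,-.0115),T(.03,-.007,.0105),T(.03,.007,.0105)]))
print('tip near edge',cam([T(.007,-.007,.0685),T(.007,.007,.0685)]), 'collar front',cam(T(.0145,0,.0305)))
for o in ([0,0],[.001,0],[0,.001]):
  c=np.array([.5482,-.1915,.099])+M@np.array([*o,0])
  print(o,'bore L,R,front',cam([c+M@np.array(v) for v in([0,-.013,0],[0,.013,0],[.013,0,0])]),'sock near edge',cam([c+M@np.array(v) for v in([.008,-.008,.006],[.008,.008,.006])]))
```

```text
314.4380533078438 241.8165820620024
bar end top [[149.0, 271.0], [322.0, 271.0], [163.0, 188.0], [310.0, 188.0]]
tip near edge [[188.0, 219.0], [290.0, 219.0]] collar front [[238.0, 266.0]]
[0, 0] bore L,R,front [[155.0, 243.0], [335.0, 243.0], [245.0, 157.0]] sock near edge [[190.0, 178.0], [299.0, 178.0]]
[0.001, 0] bore L,R,front [[154.0, 237.0], [335.0, 237.0], [245.0, 150.0]] sock near edge [[190.0, 172.0], [299.0, 172.0]]
[0, 0.001] bore L,R,front [[161.0, 243.0], [342.0, 243.0], [252.0, 157.0]] sock near edge [[197.0, 178.0], [306.0, 178.0]]
```

Request:
servo_tool(rows=[0, 0.0004, 0.004, 0, 0, 0.0004, 0.008, 0, 0, 0.0004, 0.011, 0, 0, 0.0004, 0.013, 0, 0, 0.0004, 0.014, 0, 0, 0.0004, 0.014, 0])

```text
time: 8.28
position: [0.5482, -0.1917, 0.1623]
eef_rot: [-0.225, 0.974, -0.0, -0.0]
wrist_force: [-0.4, 0.5, -2.5]
gripper_width: 0.0128
grasp_force: 59.3
```

Request:
servo_tool(rows=[0, 0, 0.0005, 0, 0, 0, 0.001, 0, 0, 0, 0.0015, 0, 0, 0, 0.002, 0, 0, 0, 0.002, 0])

```text
time: 8.9
position: [0.5481, -0.1917, 0.1603]
eef_rot: [-0.225, 0.974, 0.0, -0.0]
wrist_force: [-0.4, 0.8, -2.8]
gripper_width: 0.0131
grasp_force: 59.3
```

Request:
servo_tool(rows=[0, 0, 0.0005, 0, 0, 0, 0.001, 0, 0, 0, 0.0015, 0, 0, 0, 0.002, 0, 0, 0, 0.002, 0])

```text
time: 9.52
position: [0.5481, -0.1917, 0.1582]
eef_rot: [-0.225, 0.974, 0.0, -0.0]
wrist_force: [-0.4, 0.1, -3.8]
gripper_width: 0.0132
grasp_force: 59.3
```

Request:
servo_tool(rows=[0, 0, 0.001, 0, 0, 0, 0.002, 0, 0, 0, 0.003, 0, 0, 0, 0.004, 0, 0, 0, 0.005, 0, 0, 0, 0.005, 0])

```text
time: 10.28
position: [0.5481, -0.1917, 0.1532]
eef_rot: [-0.225, 0.974, 0.0, -0.0]
wrist_force: [0.5, -0.1, -2.6]
gripper_width: 0.0131
grasp_force: 59.3
```

Request:
servo_tool(rows=[0, 0, 0.001, 0, 0, 0, 0.002, 0, 0, 0, 0.003, 0, 0, 0, 0.004, 0, 0, 0, 0.004, 0])

```text
time: 10.9
position: [0.5481, -0.1917, 0.1492]
eef_rot: [-0.225, 0.974, 0.0, -0.0]
wrist_force: [0.6, 0.5, -2.3]
gripper_width: 0.0131
grasp_force: 59.3
```

Request:
servo_tool(rows=[0, 0, 0.0005, 0, 0, 0, 0.001, 0, 0, 0, 0.0015, 0, 0, 0, 0.002, 0, 0, 0, 0.002, 0, 0, 0, 0.002, 0])

```text
time: 11.65
position: [0.5482, -0.1917, 0.1473]
eef_rot: [-0.225, 0.974, -0.0, 0.0]
wrist_force: [-1.2, 0.1, -2.6]
gripper_width: 0.0132
grasp_force: 59.3
```

Run:
```python
from h import *
s=readout.sense(); print(s['position'],s['wrist_force'],s['moment'],s['qpos'])
```

```text
[ 0.54816962 -0.19169483  0.14729503] [-1.16237551  0.10824384 -2.57110873] [ 0.01652203 -0.02526996 -0.02334245] [-4.16560365e-01  5.27625853e-01  1.66026575e+00 -1.65141339e-05
  9.53670672e-01 -2.44088916e+00]
```

Request:
servo_tool(rows=[0, 0, 0, 3, 0, 0, 0, 6, 0, 0, 0, 9, 0, 0, 0, 12, 0, 0, 0, 15, 0, 0, 0, 18, 0, 0, 0, 21, 0, 0, 0, 24])

```text
time: 12.65
position: [0.5483, -0.1919, 0.1474]
eef_rot: [-0.017, 1.0, -0.0, 0.0]
wrist_force: [2.0, -1.9, -3.7]
gripper_width: 0.0131
grasp_force: 59.3
```

```bash
cat > st.py <<'E'
from h import *
s=readout.sense(); M=R.from_quat(s['eef_rot']).as_matrix(); print(s['time'],s['position'].round(4),s['wrist_force'].round(2),s['moment'].round(3),s['qpos'][5],'tool az',np.degrees(np.arctan2(M[1,1],M[0,1])))
E
python3 st.py
```

```text
12.65 [ 0.5483 -0.1919  0.1474] [ 1.98 -1.93 -3.68] [-0.273 -0.194  0.109] -2.020446348086797 tool az 91.90021986104018
```

Request:
servo_tool(rows=[0, 0, 0, 3, 0, 0, 0, 6, 0, 0, 0, 9, 0, 0, 0, 12, 0, 0, 0, 15, 0, 0, 0, 18, 0, 0, 0, 21, 0, 0, 0, 24])

```text
time: 13.65
position: [0.5484, -0.192, 0.1474]
eef_rot: [0.192, 0.981, -0.0, 0.0]
wrist_force: [0.3, -1.4, -2.8]
gripper_width: 0.0134
grasp_force: 59.2
```

```bash
python3 st.py
```

```text
13.65 [ 0.5484 -0.192   0.1474] [ 0.28 -1.37 -2.77] [-0.409 -0.206  0.133] -1.6015323516312627 tool az 67.89844755239025
```

Request:
servo_tool(rows=[0, 0, 0, 2, 0, 0, 0, 4, 0, 0, 0, 6, 0, 0, 0, 8, 0, 0, 0, 10, 0, 0, 0, 10])

```text
time: 14.4
position: [0.5483, -0.1919, 0.1474]
eef_rot: [0.276, 0.961, -0.0, 0.0]
wrist_force: [1.4, -4.0, -3.8]
gripper_width: 0.0131
grasp_force: 59.3
```

```bash
python3 st.py
python3 - <<'E'
from h import *
j,sc=grab('top'); cv2.imwrite('pics/t5.png',cv2.resize(sc[195:265,395:475],(640,560),interpolation=3)[:,:,::-1])
E
```

```text
14.4 [ 0.5483 -0.1919  0.1474] [ 1.38 -4.01 -3.78] [-0.996 -0.402  0.056] -1.4280244355327647 tool az 57.9514109016628
```

View pics/t5.png

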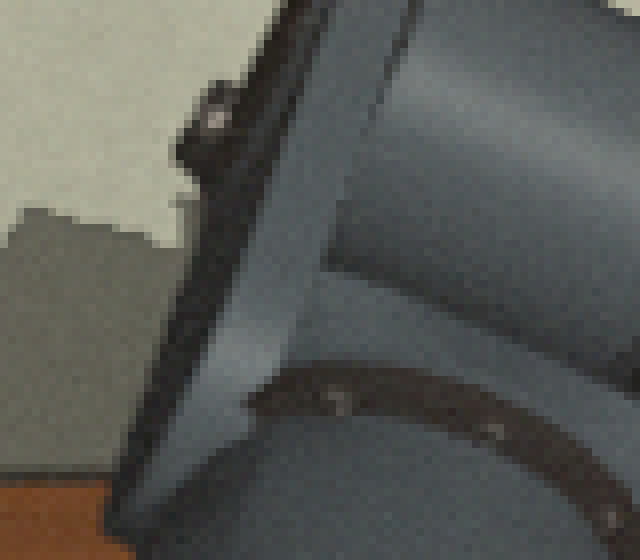

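Request:
servo_tool(rows=[-0.0002, -0.0003, 0, 2, -0.0002, -0.0003, 0, 4, -0.0002, -0.0003, 0, 6, -0.0002, -0.0003, 0, 8, -0.0002, -0.0003, 0, 8])

```text
time: 15.08
position: [0.5483, -0.192, 0.1474]
eef_rot: [0.342, 0.94, 0.0, 0.0]
wrist_force: [2.7, -2.3, -2.7]
gripper_width: 0.013
grasp_force: 59.4
```

```bash
python3 st.py
```

```text
15.075 [ 0.5483 -0.192   0.1474] [ 2.65 -2.26 -2.73] [-0.645 -0.567  0.037] -1.288863685025327 tool az 49.94741024295941
```

Request:
servo_tool(rows=[0, 0, 0, 1, 0, 0, 0, 2, 0, 0, 0, 2])

```text
time: 15.45
position: [0.5483, -0.1921, 0.1474]
eef_rot: [0.359, 0.933, 0.0, 0.0]
wrist_force: [3.5, -2.5, -2.4]
gripper_width: 0.0132
grasp_force: 59.5
```

```bash
python3 st.py
```

```text
15.45 [ 0.5483 -0.1921  0.1474] [ 3.46 -2.55 -2.35] [-0.638 -0.667  0.112] -1.2543067908555139 tool az 47.964906919390124
```

Request:
servo_tool(rows=[0, 0, 0, 1, 0, 0, 0, 2, 0, 0, 0, 2])

```text
time: 15.82
position: [0.5482, -0.1921, 0.1474]
eef_rot: [0.375, 0.927, 0.0, 0.0]
wrist_force: [3.9, -2.4, -0.7]
gripper_width: 0.0133
grasp_force: 59.6
```

```bash
python3 st.py
```

```text
15.825 [ 0.5482 -0.1921  0.1474] [ 3.86 -2.36 -0.71] [-0.605 -0.774  0.049] -1.219346966194323 tool az 45.96249705217745
```

Request:
servo_tool(rows=[0, 0, 0, 1, 0, 0, 0, 2, 0, 0, 0, 2])

```text
time: 16.2
position: [0.5483, -0.1921, 0.1474]
eef_rot: [0.391, 0.92, -0.0, 0.0]
wrist_force: [4.0, -3.0, -0.5]
gripper_width: 0.013
grasp_force: 59.6
```

```bash
python3 st.py
```

```text
16.2 [ 0.5483 -0.1921  0.1474] [ 4.01 -2.98 -0.53] [-0.671 -0.758  0.013] -1.1844668932286635 tool az 43.96512890961073
```

Request:
servo_tool(rows=[-0.0003, 0, 0, 1, -0.0003, 0, 0, 2, -0.0003, 0, 0, 2])

```text
time: 16.58
position: [0.5483, -0.1922, 0.1473]
eef_rot: [0.407, 0.913, 0.0, -0.0]
wrist_force: [2.3, -2.1, 0.4]
gripper_width: 0.0131
grasp_force: 59.8
```

```bash
python3 st.py
python3 - <<'E'
from h import *
j,sc=grab('scene'); q=proj(j,[.5483,-.1915,.09])[0]; print(q)
r,c=int(q[0]),int(q[1]); cv2.imwrite('pics/s6.png',cv2.resize(sc[r-45:r+30,c-50:c+50],(800,600),interpolation=3)[:,:,::-1])
# predicted tongue tips at latch angles
for a in(0,.8,1.1,1.2):
    th=np.pi+np.radians(2.5)-a; d=np.array([np.cos(th),np.sin(th)])*.045
    p=proj(j,[.5483+d[0],-.1915+d[1],.078])[0]; print(a,((p-[r-45,c-50])*8).round())
E
```

```text
16.575 [ 0.5483 -0.1922  0.1473] [ 2.34 -2.13  0.38] [-0.452 -0.473  0.107] -1.1496951992463427 tool az 41.96284455280378
[194.96509435 265.76927572]
0 [361. 541.]
0.8 [420. 549.]
1.1 [442. 529.]
1.2 [449. 519.]
```

View pics/s6.png

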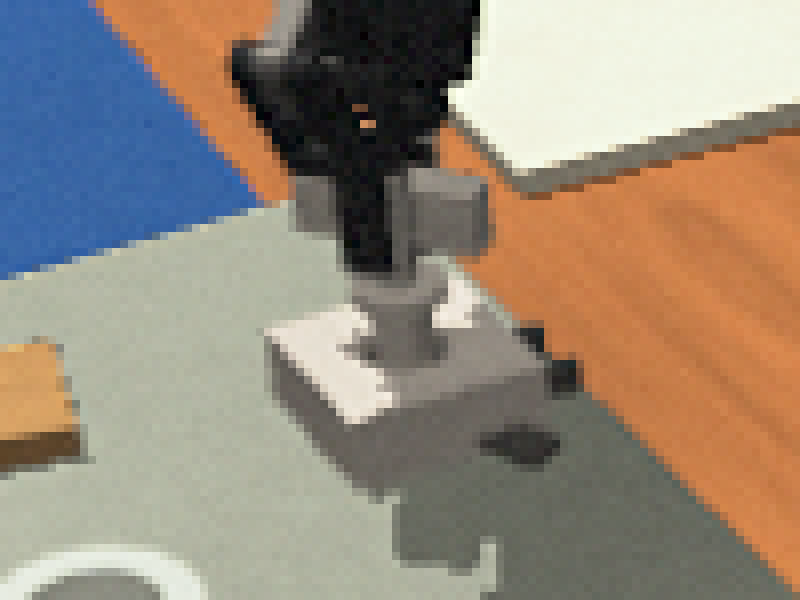

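The key is standing in the boss. The dark tongue now sticks out on the boss's left (+y) side at crop (445,520), so the latch is near its stop. I'll measure its azimuth.

Run:
```python
from h import *
j=optics.camera_info('scene'); sc=cv2.imread('pics/s6.png'); g=cv2.cvtColor(sc,cv2.COLOR_BGR2GRAY)
m=(g<60).astype(np.uint8); m[:,:440]=0; m[:410]=0; n,l,st,ce=cv2.connectedComponentsWithStats(m); 
for k in range(1,n):
  if st[k,4]>500:
    print(st[k],ce[k]); ys=np.argwhere(l==k)
    for z in(.077,.081):
        P=np.array([unproj(j,(150+y/8,215+x/8),z)[:2] for y,x in ys[::7]])-[.5483,-.1918]
        c=P.mean(0); w=lambda v: 180+2.0-np.degrees(np.arctan2(v[1],v[0]))
        r=np.linalg.norm(P,axis=1); far=P[r>np.percentile(r,75)].mean(0)
        print(z,c*1e3,'latch',np.radians(w(c)),'far',far*1e3,np.radians(w(far)),r.max(),r.min())
        e=np.linalg.eigh(np.cov(P.T)); print(e[0]**.5*1e3, np.radians(w(e[1][:,1])),np.radians(w(-e[1][:,1])))
```

```text
[ 480  432   80   32 1728] [521.72222222 446.16666667]
0.077 [-18.24882962  43.17378609] latch 1.205796337627046 far [-21.64175725  49.54826389] 1.1938958299085622 0.05764215753834634 0.03510234618625777
[4.22924415 5.82288849] 0.9854611916479127 4.127053845237706
0.081 [-15.86651368  49.09933969] latch 1.2931440388124948 far [-18.61604834  55.67012322] 1.2829933249819916 0.06246511753600375 0.03999722106979371
[4.20101114 5.78401685] 0.9854611916479133 4.127053845237707
```

Request:
servo_tool(rows=[0, 0, 0, 1, 0, 0, 0, 2, 0, 0, 0, 2])

```text
time: 17.0
position: [0.5483, -0.1922, 0.1473]
eef_rot: [0.423, 0.906, -0.0, -0.0]
wrist_force: [1.0, -2.2, -0.2]
gripper_width: 0.013
grasp_force: 59.9
```

```bash
python3 st.py
```

```text
17.0 [ 0.5483 -0.1922  0.1473] [ 1.03 -2.2  -0.23] [-0.419 -0.461  0.061] -1.1147574276794556 tool az 39.96048311978983
```

Request:
servo_tool(rows=[0, 0, 0, 0.5, 0, 0, 0, 1, 0, 0, 0, 1])

```text
time: 17.38
position: [0.5484, -0.1923, 0.1473]
eef_rot: [0.431, 0.902, 0.0, -0.0]
wrist_force: [2.1, -2.3, 0.5]
gripper_width: 0.0131
grasp_force: 59.9
```

```bash
python3 st.py
```

```text
17.375 [ 0.5484 -0.1923  0.1473] [ 2.13 -2.26  0.51] [-0.352 -0.46   0.11 ] -1.097552259071722 tool az 38.97468560530558
```

Request:
servo_tool(rows=[0, 0, 0, 0.5, 0, 0, 0, 1, 0, 0, 0, 1, 0, 0, 0, 1])

```text
time: 17.88
position: [0.5484, -0.1923, 0.1473]
eef_rot: [0.438, 0.899, 0.0, -0.0]
wrist_force: [1.7, -1.9, 1.5]
gripper_width: 0.0131
grasp_force: 59.9
```

```bash
python3 st.py
```

```text
17.875 [ 0.5484 -0.1923  0.1473] [ 1.74 -1.89  1.46] [-0.359 -0.35   0.065] -1.0803445504487383 tool az 37.98869576894568
```

Request:
servo_tool(rows=[0, 0, 0, 0.5, 0, 0, 0, 1, 0, 0, 0, 1, 0, 0, 0, 1])

```text
time: 18.38
position: [0.5484, -0.1923, 0.1473]
eef_rot: [0.446, 0.895, -0.0, 0.0]
wrist_force: [1.0, -2.0, 1.6]
gripper_width: 0.0135
grasp_force: 59.9
```

```bash
python3 st.py
```

```text
18.375 [ 0.5484 -0.1923  0.1473] [ 1.01 -1.95  1.63] [-0.394 -0.378  0.139] -1.0628569195781299 tool az 36.9873219270537
```

Request:
servo_tool(rows=[0, 0, 0, 0.5, 0, 0, 0, 1, 0, 0, 0, 1.5, 0, 0, 0, 1.5])

```text
time: 18.88
position: [0.5484, -0.1923, 0.1473]
eef_rot: [0.458, 0.889, -0.0, -0.0]
wrist_force: [1.8, -2.1, 0.0]
gripper_width: 0.0131
grasp_force: 59.9
```

```bash
python3 st.py;  python3 - <<'E'
from h import *
j,sc=grab('scene'); s0=cv2.imread('pics/s6.png')
c=cv2.resize(sc[150:225,215:315],(800,600),interpolation=3)[:,:,::-1]; cv2.imwrite('pics/s7.png',c)
m=(cv2.cvtColor(c,cv2.COLOR_BGR2GRAY)<60).astype(np.uint8); m[:,:440]=0; m[:410]=0; n,l,st,ce=cv2.connectedComponentsWithStats(m); print(st,ce)
E
```

```text
18.875 [ 0.5484 -0.1923  0.1473] [ 1.76 -2.13  0.04] [-0.456 -0.364  0.207] -1.036537324163029 tool az 35.480887170574135
[[     0      0    800    600 478144]
 [   472    424     80     40   1856]] [[399.06257529 298.9442511 ]
 [512.18965517 442.67241379]]
```

The last step brought the moment to 0.2 N·m and the tongue had moved another 10 crop pixels, so the latch is at its stop. I'll back off to relieve the torque, then release and rise.

Request:
servo_tool(rows=[0, 0, 0, -1, 0, 0, 0, -2, 0, 0, 0, -2])

```text
time: 19.3
position: [0.5483, -0.1922, 0.1472]
eef_rot: [0.442, 0.897, 0.0, -0.0]
wrist_force: [2.1, -1.0, 0.1]
gripper_width: 0.0132
grasp_force: 59.6
```

Request:
servo_tool(rows=[0, 0, 0, 0, 0, 0, 0, 0, 0, 0, 0, 0, 0, 0, 0, 0, 0, 0, 0, 0, 0, 0, 0, 0], fingers=0)

```text
time: 20.05
position: [0.5484, -0.1923, 0.1473]
eef_rot: [0.442, 0.897, -0.0, -0.0]
wrist_force: [-0.4, 0.3, 0.1]
gripper_width: 0.0856
grasp_force: 0.0
```

Request:
servo_tool(rows=[0, 0, -0.01, 0, 0, 0, -0.03, 0, 0, 0, -0.06, 0, 0, 0, -0.09, 0, 0, 0, -0.12, 0, 0, 0, -0.12, 0, 0, 0, -0.12, 0])

```text
time: 20.92
position: [0.5481, -0.1921, 0.267]
eef_rot: [0.442, 0.897, -0.0, -0.0]
wrist_force: [-0.5, -0.2, -0.9]
gripper_width: 0.0855
grasp_force: 0.0
```

```bash
python3 st.py;  python3 - <<'E'
from h import *
j,sc=grab('scene'); i,im=grab('wrist')
c=cv2.resize(sc[150:225,215:315],(800,600),interpolation=3)[:,:,::-1]
m=(cv2.cvtColor(c,cv2.COLOR_BGR2GRAY)<60).astype(np.uint8); m[:,:440]=0; m[:410]=0; print(cv2.connectedComponentsWithStats(m)[2:])
cv2.imwrite('pics/f.png',np.hstack([cv2.resize(c,(400,300)),cv2.resize(im[:,:,::-1],(400,300))]))
E
```

```text
20.925 [ 0.5481 -0.1921  0.267 ] [-0.5  -0.22 -0.91] [-0.035 -0.01  -0.033] -1.0715635753840738 tool az 37.485817727807444
(array([[     0,      0,    800,    600, 478848],
       [   512,    424,     40,     40,    832],
       [   472,    432,     32,     24,    320]], dtype=int32), array([[399.2166533 , 299.15036087],
       [529.03846154, 445.34615385],
       [486.7       , 443.5       ]]))
```

View pics/f.png

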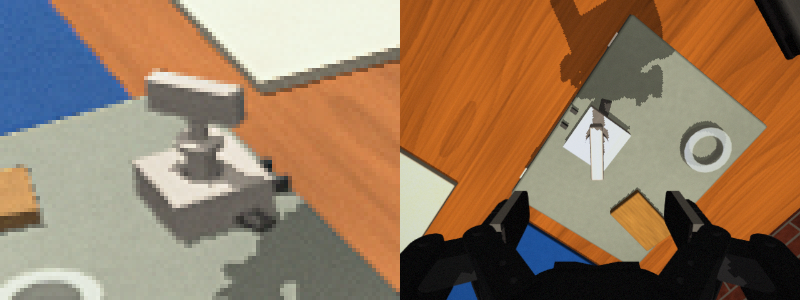

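The key stands upright in the boss, the gripper is clear, and the tongue shows at about (168,326) in the full wrist frame. One last check of the latch azimuth from the wrist picture.

Run:
```python
from h import *
i,im=grab('wrist')
g=cv2.cvtColor(im,cv2.COLOR_RGB2GRAY); m=np.zeros(g.shape,np.uint8); m[150:190,305:350]=(g[150:190,305:350]<55); n,l,st,ce=cv2.connectedComponentsWithStats(m)
for k in range(1,n):
    if st[k,4]>40:
        p=unproj(i,ce[k][::-1],.079)-[.5483,-.192,0]; print(st[k],ce[k],p[:2],np.pi+np.radians(2)-np.arctan2(p[1],p[0]))
```

```text
[318 158  21  29 272] [326.05514706 170.34558824] [-0.01768613  0.04016687] 1.1909310566845142
```

```bash
python3 -c "
from station import workorder; print(workorder.job_done())"
```

```text
the job is handed in; nothing more can be done
None
```

The job is handed in: the key was home before turning (about 14 mm into the 15 mm socket), the latch measures about 1.19 rad against its 1.2 stop, and the key stands released and upright in the lock; turning moment peaked at about 0.2 N·m (the strain limit) at the stop.

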